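# Hover the cordless sealing head over the unsealed canister

### The arm

A 6-joint arm with a two-finger parallel gripper is mounted at the origin on the work surface. World frame = base frame: x ahead of the robot, y to its left, z up, the work surface at z = 0. Lengths are in mm, angles in rad, forces in N, time in s.
With the tool pointing down it reaches from about 350 to 725 mm from the base axis. Payload 4.3 kg.
Tool frame: the origin (TCP) lies at the very end of the fingers, on their centre line; the grasp point (between the pads) lies 19 mm behind it; z points along the fingers, y is the direction in which the jaws open and shut (so a half turn about z gives the same grasp; the last joint's range is limited). The gripper opens to 85 mm and grips with 20 to 120 N. Pads are 22 mm wide; open, the fingers measure 114 mm over their backs; the gripper's body (76 mm by 85 mm) begins 54 mm behind the grasp point. The pads swing forward as they close: fully open they stand 13 mm farther back than shut.
Start: joints at [1.13, 0.377, 0.081, 1.274, 0, 1.46], TCP at [186.768, 543.861, 231.329] pointing down, gripper open.
Joint ranges: [-2.72, 2.72], [-0.84, 1.66], [-1.02, 1.22], [-1.77, 2.12], [-1.37, 1.28], [-3.14, 3.14]. Speed limits (rad/s): [2.57, 2.57, 3.14, 3.14, 3.14, 3.14].

### API

Orientations are given as a unit quaternion [x, y, z, w].
In Python, from plant import env gives the robot as it stands. The module is installed in compiled form; this text tells all that it offers.
- The arm moves only by the tool send_rows, never from a script. Its argument "plan" is a list of rows, each a list of 3 entries, a list of its own where there are three numbers: the shift along the tool's x, y, z in units of 25 mm (1.0 is 25 mm), then the turn about the tool's z in units of 5 degrees (1.0 is 5 degrees), then the opening, from 0 (shut) to 1 (fully open). In form: [[[x, y, z], spin, claw], ...]. A call has 1 to 8 rows; each row shifts and turns the commanded pose from where the row before left it, along the tool's axes as they then stand; what a row does not reach is not made up. A row lasts 1/8 s, in which the tool goes at most 62.5 mm and 10.7 degrees, less where a joint would pass 70% of its speed; a pose out of reach is approached as far as the arm can. A call is refused whole if a number of a shift passes 1 or a number of a turn 1, either way. A call with a gripper value outside its range is refused whole. The fingers move at their own pace and stop on an object; "force" is the grip in N (left out, the last holds). Time passes only in rows, so rows that do not move let the fingers close. It gives the time, the measured TCP pose, the force and the opening at its end, in the units of the state.
- env.observe(): the state, without advancing time (a new reading comes with each control period).
- env.grab_frame(name): name is "scene" or "side" or "wrist"; returns a dict with "color" (384x512x3 uint8, blue, green, red), "K" (3x3 intrinsics, pixels), "view" (4x4, takes a point from world to camera coordinates); the wrist camera has in their place "T_tool_cam" (4x4, takes a point from camera to tool coordinates, whose origin is the TCP and whose axes are the flange's). Camera axes: x right, y up, looking along -z (the intrinsics and any distortion apply to the point x, -y, -z); pixel columns grow to the right and rows downward; lengths in mm; the calibration is good to about 2 mm. A picture is of the moment at which its call begins: read the wrist's pose just before it. There is no depth.
- env.hand_in(): hands the job in, once; it reports no verdict.
The state is a dict: "clock": time; "joints": joint angles; "joint_vel": joint speeds; "joint_efforts": joint torques, N m; "eef_pos": TCP position; "tool_rot": TCP orientation; "force": force on the tool from outside, world axes, zero at the start; "moment": the same for the moment, N m; "finger_gap": opening from 0.0 (shut) to 1.0 (fully open).
Only numpy, scipy, OpenCV 4.12 (cv2) and the standard library are available. Lean on these libraries where they do the work, as an engineer would, in place of code of your own. Each camera call takes 0.05 s, during which the arm holds its last target.

### The job

Switch the charging dock off by throwing its handle from the green side right over to the red side, and only then lift the blue sealing head out by its grip bar. Carry it over the mesh partition without knocking the partition, and stop with it hovering level about a centimetre above the yellow lid, centred on the lid and turned in line with it, without ever touching that canister. Finish while still holding it there in the gripper, with the other canisters, the tape roll and the carton left where they stand.

Things in the scene. Friction and masses are not known exactly. Their poses are not given: they have to be found in the camera images.
- dock: Fixed charging dock: grey plate 250 x 110 mm, 16 mm thick. Origin on the bench under the cradle's centre, z up. Cradle 100 (x) x 64 mm inside, rim 10 mm above the plate. At the -x end, centred 140 mm from the origin, a switch box 70 mm (x) by 110 mm (y), top 52 mm above the bench, with a green patch on its +y half (on) and a red one on its -y half (off).
- handle (a joint): Angle of the dock's switch handle, rad: 0 = on, leaning 0.6 rad from upright toward the dock's +y (green); 0.6 = upright; 1.2 = off, leaning 0.6 rad toward -y (red). An over-centre toggle: it starts on, falls by itself to whichever side of upright it is on and rests on the stop there; about 1.5 N at its tip moves it.
- handle_pivot (a point): The pivot of the switch handle, on the top of the switch box, 52 mm above the bench; the hinge runs along the dock's x.
- handle_tip (a point): The tip of the switch handle, 80 mm from the pivot. The handle is a steel rod 12 mm thick with a round black grip 18 mm thick over its last 36 mm.
- sealer: Cordless sealing head, loose, 0.38 to 0.72 kg, standing on the plate in the dock's cradle, 3 mm play. Origin: centre of its flat copper underside; z up, x along its length. Blue oblong shell with round ends 94 (x) x 58 mm, 30 mm high; on two posts above it a black grip bar 96 mm long (x), 26 mm wide (y), 24 mm high, its middle 78 mm above the underside and straight above the centre of mass.
- partition: Fixed partition of wire mesh in a timber frame between dock and canisters: 460 mm long along its x, 50 mm thick at its foot and 20 mm above, top at 160 mm. Its origin is on the bench at the middle of its foot.
- canister: The unsealed spice canister with the YELLOW lid, loose, 0.25 to 0.5 kg: oblong with round ends, white with a terracotta band, 80 x 48 mm, 110 mm high with its lid. Origin at the centre of its underside, x along its length, z up.
- lid_top (a point): Centre of the flat top of the yellow lid, 110 mm above the canister's underside. The lid is oblong, 84 mm (along the canister's x) by 52 mm, 18 mm thick.
- sealed1: A canister of the same shape and size with a BLACK lid, already sealed; origin at the centre of its underside. Leave it alone.
- sealed2: Another like it with a BLACK lid. Leave it alone.
- tape: Roll of pale packing tape lying flat, 100 mm across, 48 mm high, origin under its centre. Leave it alone.
- carton: Small open cardboard carton 110 x 80 mm, 75 mm high (about 220 mm long over its two flaps), origin under its centre. Leave it alone.
There are look-alikes about, which are no part of the job. Leave any pink look-alike of the sealer alone.

How it is judged:
By the outcome, as a careful person would: the job done as asked, in the order asked, and still so for the second after the job is handed in, while the arm keeps its last pose, push and grip.
It also fails if it takes over 58 s, if anything falls off the work surface, if the arm or the gripper's body presses on something with over 40 N, if the wrist force passes 120 N, or if a joint passes its speed limit or range.

## Working session

There is one attempt and no reset: what is moved stays moved. The work goes in short steps, Python scripts to look and compute and a tool call to move; the robot and the scene stay as the last step left them, time stands still between calls to the robot, and variables do not carry over. Pictures are saved under pics/ and viewed, and the job is handed in when it is done.

Besides the shell and the picture viewer there is one more tool, called after "Request:" as name(argument=value, ...), one argument or row to a line, values as JSON. send_rows: Moves the arm, as the interface text tells. Its arguments: {"type":"object","properties":{"plan":{"type":"array"},"force":{"type":"number"}},"required":["plan"]}

```bash
mkdir -p pics; ls; python3 - <<'E'
from plant import env
import cv2,numpy as np
np.set_printoptions(precision=4,suppress=True)
print(env.observe())
for n in ["scene","side","wrist"]:
    f=env.grab_frame(n); cv2.imwrite(f"pics/{n}0.png",f["color"])
    print(n,{k:(v.tolist() if k!="color" else v.shape) for k,v in f.items()})
E
```

```text
pics
{'clock': 0.0, 'joints': array([1.1297, 0.3781, 0.0796, 1.2744, 0.    , 1.4605]), 'joint_vel': array([ 0.0001, -0.0006, -0.0011, -0.0001,  0.0017, -0.0008]), 'joint_efforts': array([  0.0014, -46.3607,  26.9874,   0.0208,  -0.0002,  -0.    ]), 'eef_pos': array([186.4799, 543.2476, 230.3523]), 'tool_rot': array([ 0.1647,  0.9863, -0.001 , -0.0003]), 'force': array([0.6045, 0.1047, 0.0004]), 'moment': array([ 0.0243, -0.0329, -0.0132]), 'finger_gap': 1.000383255569412}
scene {'color': (384, 512, 3), 'K': [[458.3223711537947, 0.0, 258.35241694633214], [0.0, 458.3223711537947, 189.07966930170394], [0.0, 0.0, 1.0]], 'view': [[-0.36770923952159007, 0.9298524962219931, -0.012816022791114825, 181.62532688275462], [-0.5170217670195142, -0.19296167946881498, 0.8339390161664062, 225.5811996495569], [0.7729672745973616, 0.3132732441915567, 0.551707773078488, -1539.4666086002944], [0.0, 0.0, 0.0, 1.0]]}
side {'color': (384, 512, 3), 'K': [[409.46903724967893, 0.0, 258.5053361454114], [0.0, 409.46903724967893, 190.3828720057345], [0.0, 0.0, 1.0]], 'view': [[0.8178260960329962, -0.5753864544190109, 0.00953439660115164, -435.0446251337823], [0.4069756149727577, 0.5900101170132752, 0.6973226732578879, -351.28714419366287], [-0.4068554110061391, -0.5664084126256432, 0.7166939267511099, -1017.8985056089], [0.0, 0.0, 0.0, 1.0]]}
wrist {'color': (384, 512, 3), 'K': [[336.0258408339752, 0.0, 257.77589364785234], [0.0, 336.0258408339752, 192.83925647493717], [0.0, 0.0, 1.0]], 'T_tool_cam': [[0.000586029026463865, 0.9565686588382638, 0.29150653079878874, 75.67940885749456], [0.9999990324431957, -0.0009283469716880729, 0.0010359944848204712, -0.494782310955455], [0.001261619060002918, 0.291505641626822, -0.9565682773420212, -142.7894271421098], [0.0, 0.0, 0.0, 1.0]]}
```

View pics/scene0.png

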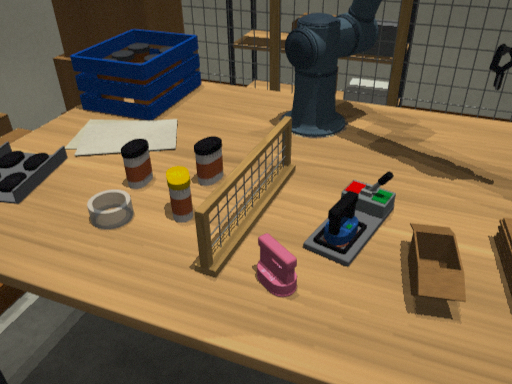

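View pics/side0.png

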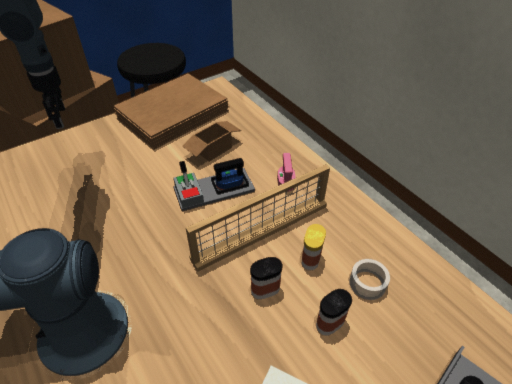

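View pics/wrist0.png

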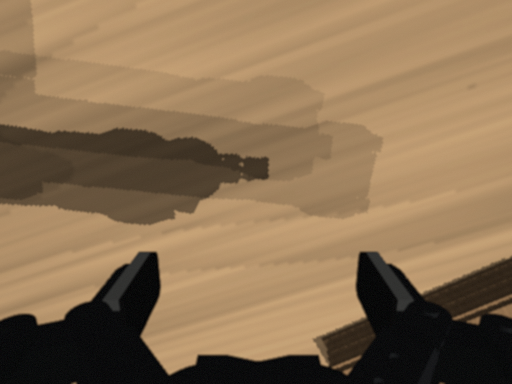

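The scene view shows the dock around (350,225), the handle tip at (388,177), the partition from (205,255) to (290,140), and the yellow lid at (178,175). The pink decoy is at (277,265). I'll zoom in to measure these.

```bash
cat > h.py <<'E'
import numpy as np,cv2
from scipy.spatial.transform import Rotation as R
np.set_printoptions(precision=2,suppress=True)
K={'scene':np.array([[458.3223711537947,0,258.35241694633214],[0,458.3223711537947,189.07966930170394],[0,0,1]]),
'side':np.array([[409.46903724967893,0,258.5053361454114],[0,409.46903724967893,190.3828720057345],[0,0,1]]),
'wrist':np.array([[336.0258408339752,0,257.77589364785234],[0,336.0258408339752,192.83925647493717],[0,0,1]])}
V={'scene':np.array([[-0.36770923952159007,0.9298524962219931,-0.012816022791114825,181.62532688275462],[-0.5170217670195142,-0.19296167946881498,0.8339390161664062,225.5811996495569],[0.7729672745973616,0.3132732441915567,0.551707773078488,-1539.4666086002944],[0,0,0,1]]),
'side':np.array([[0.8178260960329962,-0.5753864544190109,0.00953439660115164,-435.0446251337823],[0.4069756149727577,0.5900101170132752,0.6973226732578879,-351.28714419366287],[-0.4068554110061391,-0.5664084126256432,0.7166939267511099,-1017.8985056089],[0,0,0,1]])}
Ttc=np.array([[0.000586029026463865,0.9565686588382638,0.29150653079878874,75.67940885749456],[0.9999990324431957,-0.0009283469716880729,0.0010359944848204712,-0.494782310955455],[0.001261619060002918,0.291505641626822,-0.9565682773420212,-142.7894271421098],[0,0,0,1]])
def wview(pos,q):
    T=np.eye(4);T[:3,:3]=R.from_quat(q).as_matrix();T[:3,3]=pos
    return np.linalg.inv(T@Ttc)
def proj(P,cam,view=None):
    P=np.atleast_2d(P).astype(float); v=V[cam] if view is None else view
    c=P@v[:3,:3].T+v[:3,3]; k=K[cam]
    return np.c_[k[0,0]*c[:,0]/-c[:,2]+k[0,2], k[1,1]*-c[:,1]/-c[:,2]+k[1,2]]
def ray(uv,cam,view=None):
    v=V[cam] if view is None else view;k=K[cam]
    d=np.array([(uv[0]-k[0,2])/k[0,0],-(uv[1]-k[1,2])/k[1,1],-1])
    Rm=v[:3,:3];return -Rm.T@v[:3,3],Rm.T@d
def atz(uv,z,cam,view=None):
    o,d=ray(uv,cam,view);return o+d*(z-o[2])/d[2]
E
python3 - <<'E'
import cv2
def z(n,x0,y0,x1,y1,s,o):
    im=cv2.imread(f'pics/{n}0.png')[y0:y1,x0:x1]
    cv2.imwrite(f'pics/{o}.png',cv2.resize(im,None,fx=s,fy=s,interpolation=cv2.INTER_CUBIC))
z('scene',295,160,410,270,6,'zs_dock')
z('side',165,140,275,220,7,'zd_dock')
z('scene',80,130,310,280,3.4,'zs_can')
z('side',180,160,400,340,3.3,'zd_can')
E
```

```text
(no output)
```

View pics/zs_dock.png

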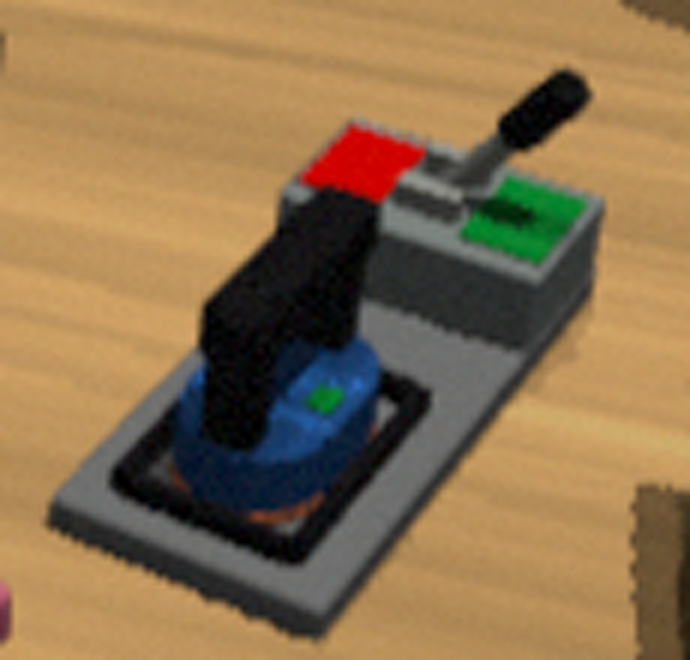

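View pics/zd_dock.png

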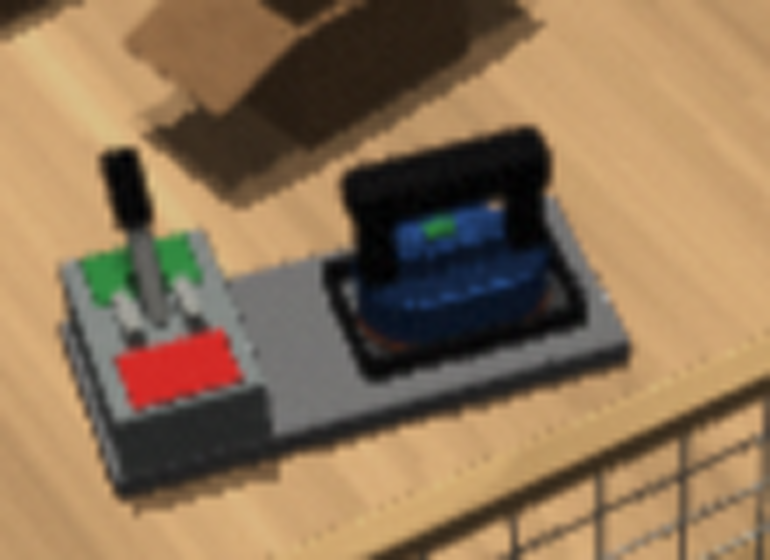

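View pics/zs_can.png

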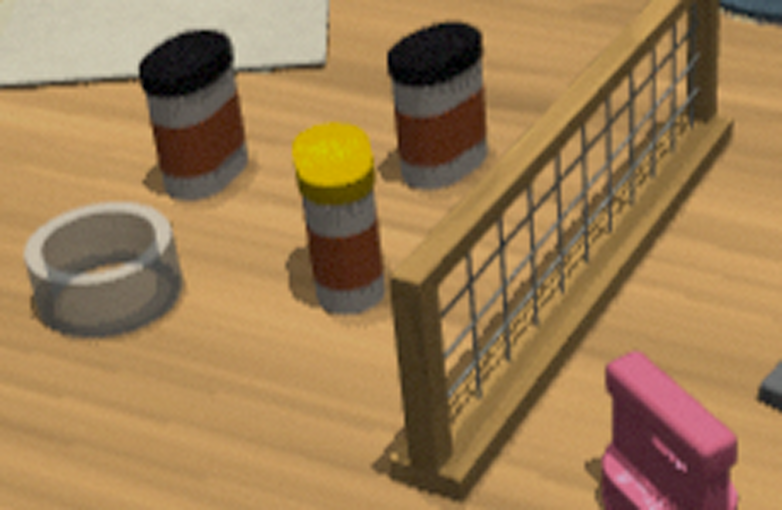

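View pics/zd_can.png

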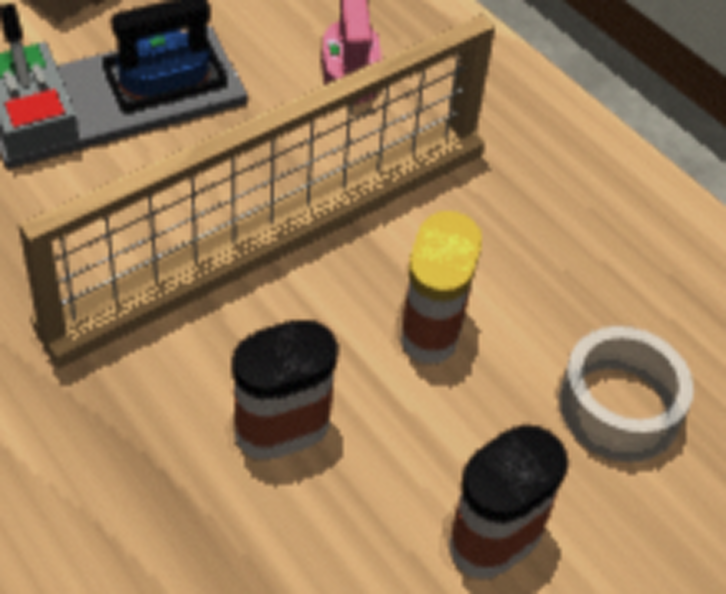

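```bash
cat > fit.py <<'E'
from h import *
from scipy.optimize import least_squares
def un(p,x0,y0,s): return [(p[0]+.5)/s-.5+x0,(p[1]+.5)/s-.5+y0]
sd=lambda p:un(p,295,160,6); dd=lambda p:un(p,165,140,7); sc=lambda p:un(p,80,130,3.4); dc=lambda p:un(p,180,160,3.3)
def fit(obs,x0):
    def f(x):
        r=[]
        for cam,uv,P in obs:
            c,s=np.cos(x[2]),np.sin(x[2])
            W=[x[0]+c*P[0]-s*P[1],x[1]+s*P[0]+c*P[1],P[2]]
            r+=list(proj(W,cam)[0]-uv)
        return np.array(r)
    o=least_squares(f,x0,loss='soft_l1');print(o.x,'deg',np.degrees(o.x[2]));print(f(o.x).reshape(-1,2).T);return o.x
dock=[('scene',sd((50,508)),(75,-55,16)),('scene',sd((322,616)),(75,55,16)),
('scene',sd((283,190)),(-105,-55,52)),('scene',sd((355,122)),(-175,-55,52)),('scene',sd((603,203)),(-175,55,52)),('scene',sd((545,270)),(-105,55,52)),
('side',dd((628,350)),(75,-55,16)),('side',dd((548,200)),(75,55,16)),('side',dd((118,420)),(-175,-55,52)),('side',dd((268,390)),(-105,-55,52)),('side',dd((203,235)),(-105,55,52)),('side',dd((62,265)),(-175,55,52))]
g=atz(sd((280,480)),16,'scene');print('guess',g)
d=fit(dock,[g[0],g[1],0.3])
part=[('scene',sc((395,275)),(230,-10,160)),('scene',sc((440,290)),(230,10,160)),('scene',sc((395,478)),(230,-25,0)),('scene',sc((460,499)),(230,25,0)),('scene',sc((733,128)),(-230,25,15)),
('side',dc((22,235)),(-230,10,160)),('side',dc((493,30)),(230,-10,160)),('side',dc((478,20)),(230,10,160)),('side',dc((52,362)),(-230,-25,0)),('side',dc((485,153)),(230,-25,0))]
g=(atz(sc((395,275)),160,'scene')+atz(dc((22,235)),160,'side'))/2
fit(part,[g[0],g[1],0.])
# handle tip, triangulate
def tri(a,b):
    oa,da=ray(a,'scene');ob,db=ray(b,'side');A=np.c_[da,-db];t=np.linalg.lstsq(A,ob-oa,rcond=None)[0]
    p,q=oa+da*t[0],ob+db*t[1];return (p+q)/2,np.linalg.norm(p-q)
print('tip',tri(sd((570,85)),dd((122,158))))
print('bar ends +x, -x top?')
c,s=np.cos(d[2]),np.sin(d[2])
for P in [(-140,80*np.sin(.6),52+80*np.cos(.6)),(-140,0,52),(-140,-80*np.sin(.6),52+80*np.cos(.6))]:
    print(np.array([d[0]+c*P[0]-s*P[1],d[1]+s*P[0]+c*P[1],P[2]]))
E
python3 fit.py
```

```text
guess [588.9  232.78  16.  ]
[571.11 227.35 -12.8 ] deg -733.3052036497813
[[-0.82  0.29 -0.9  -0.3   0.92 -0.72  1.62  1.42 -1.03 -0.51 -0.68 -1.44]
 [-0.85  0.67 -0.01 -1.64 -1.48  1.59 -1.98 -1.55  0.8  -0.89 -1.25 -0.19]]
[546.03   6.26  -0.04] deg -2.4340119303746195
[[-0.7  -4.59 -0.1   2.08  0.16 -1.95 -0.08  0.17  1.32 -1.28]
 [-0.42 -2.34  0.65  1.27 -2.02 -3.13 -1.31 -2.13  2.96  0.78]]
tip (array([447.08, 300.67, 116.91]), np.float64(2.5463834569965056))
bar ends +x, -x top?
[445.27 303.53 118.03]
[434.87 259.57  52.  ]
[424.48 215.61 118.03]
```

```bash
cat > lid.py <<'E'
from h import *
from scipy.optimize import minimize
def stad(L,W,n=40):
    r=W/2;a=np.linspace(-np.pi/2,np.pi/2,n);h=(L-W)/2
    return np.r_[np.c_[h+r*np.cos(a),r*np.sin(a)],np.c_[-h-r*np.cos(a),-r*np.sin(a)]]
S=stad(84,52)
def masks(files):
    out={}
    for cam,f in files.items():
        hsv=cv2.cvtColor(cv2.imread(f),cv2.COLOR_BGR2HSV)
        m=cv2.inRange(hsv,(22,170,90),(36,255,255))
        n,l,st,ce=cv2.connectedComponentsWithStats(m);i=1+np.argmax(st[1:,4]);out[cam]=(l==i)
        print(cam,ce[i],st[i])
    return out
def render(x,cam,view=None,up=8):
    c,s=np.cos(x[2]),np.sin(x[2]);xy=S@np.array([[c,s],[-s,c]])+x[:2]
    P=np.r_[np.c_[xy,np.full(len(xy),110.)],np.c_[xy,np.full(len(xy),92.)]]
    uv=proj(P,cam,view)
    return cv2.convexHull(uv.astype(np.float32))[:,0]
def cover(poly,shape,s=8):
    m=np.zeros((shape[0]*s,shape[1]*s),np.uint8)
    cv2.fillConvexPoly(m,np.round((poly+.5)*s-.5).astype(np.int32),1)
    return cv2.resize(m.astype(np.float32),(shape[1],shape[0]),interpolation=cv2.INTER_AREA)
def cost(x,M,views={}):
    t=0
    for cam,m in M.items():
        ys,xs=np.where(m);y0,y1,x0,x1=ys.min()-12,ys.max()+13,xs.min()-12,xs.max()+13
        y0=max(y0,0);x0=max(x0,0)
        mm=m[y0:y1,x0:x1]
        t+=np.abs(cover(render(x,cam,views.get(cam))-[x0,y0],mm.shape)-mm).sum()/mm.sum()
    return t
if __name__=='__main__':
    M=masks({'scene':'pics/scene0.png','side':'pics/side0.png'})
    for cam in M:
        ys,xs=np.where(M[cam]);print(atz((xs.mean(),ys.mean()),101,cam))
    ys,xs=np.where(M['scene']);g=atz((xs.mean(),ys.mean()),101,'scene')
    res=[]
    for a in np.radians(range(0,180,20)):
        o=minimize(cost,[g[0],g[1],a],args=(M,),method='Nelder-Mead',options=dict(initial_simplex=[[g[0],g[1],a],[g[0]+8,g[1],a],[g[0],g[1]+8,a],[g[0],g[1],a+.3]]))
        res.append((o.fun,o.x[:2],np.degrees(o.x[2])))
    for r in sorted(res,key=lambda r:r[0])[:4]:print(r)
    for cam in M:
        o=[minimize(cost,[g[0],g[1],a],args=({cam:M[cam]},),method='Nelder-Mead',options=dict(initial_simplex=[[g[0],g[1],a],[g[0]+8,g[1],a],[g[0],g[1]+8,a],[g[0],g[1],a+.3]])) for a in np.radians(range(0,180,30))]
        o=min(o,key=lambda r:r.fun);print(cam,o.fun,o.x[:2],np.degrees(o.x[2]))
E
python3 lid.py
```

```text
scene [177.77 175.84] [166 166  24  22 414]
side [315.05 237.35] [304 225  21  24 239]
[ 598.92 -159.56  101.  ]
[ 606.67 -156.95  101.  ]
(np.float64(1.4030358099367333), array([ 604.34, -156.6 ]), np.float64(218.26500539626332))
(np.float64(1.4042860183837647), array([ 604.55, -156.37]), np.float64(38.260783779233456))
(np.float64(1.404654590635296), array([ 605.01, -155.89]), np.float64(38.45384561976471))
(np.float64(1.4046760669961391), array([ 604.42, -156.06]), np.float64(39.81567870264338))
scene 0.27641908212560384 [ 598.91 -160.3 ] 36.518211884719086
side 1.0654419456066946 [ 613.3  -147.68] 40.56755714112749
```

Request:
send_rows(
  plan=[
    [[0,0,0],-1,0],
    [[-0.8,-0.5,0],-0.14,0],
    [[-1,-0.5,0],0,0],
    [[-1,-0.5,0],0,0],
    [[-1,-0.5,0],0,0],
    [[-1,-0.5,0],0,0],
    [[-1,-0.5,0],0,0],
    [[-1,-0.5,0],0,0],
  ],
  force=60,
)

```text
clock: 1.15
eef_pos: [332.4, 418.7, 231.0]
tool_rot: [0.115, 0.993, -0.0, -0.0]
force: [0.5, -0.1, 0.2]
finger_gap: 0.003
```

```bash
cat > snap.py <<'E'
import sys
from plant import env
from h import *
import json
def st(p=True):
    o=env.observe()
    if p: print('t',round(o['clock'],2),'tcp',o['eef_pos'],'rot',R.from_quat(o['tool_rot']).as_matrix()[:,:].round(4).tolist(),'F',o['force'],'gap',round(o['finger_gap'],3),'j',o['joints'])
    return o
def snap(tag,cams=('wrist',)):
    o=st()
    for c in cams:
        o=st(False);f=env.grab_frame(c);cv2.imwrite(f'pics/{c}_{tag}.png',f['color'])
        if c=='wrist': json.dump([o['eef_pos'].tolist(),o['tool_rot'].tolist()],open(f'pics/wrist_{tag}.json','w'))
if __name__=='__main__': snap(sys.argv[1],sys.argv[2:] or ('wrist',))
E
python3 snap.py 1; python3 -c "
from h import *
for uv in [(437,262),(412,227),(460,300)]: print(atz(uv,40,'scene'))"
```

```text
t 1.15 tcp [332.44 418.68 230.98] rot [[-0.9734, 0.2293, -0.0005], [0.2293, 0.9734, -0.0004], [0.0004, -0.0005, -1.0]] F [ 0.49 -0.13  0.23] gap 0.003 j [ 0.78  0.3  -0.04  1.24  0.    1.01]
[619.   429.16  40.  ]
[521.91 371.3   40.  ]
[708.39 473.99  40.  ]
```

View pics/wrist_1.png

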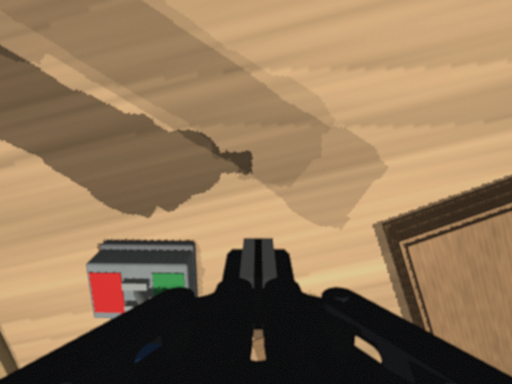

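Request:
send_rows(
  plan=[
    [[-0.9,-0.3,0],0,0],
    [[-0.9,-0.3,0],0,0],
    [[-0.9,-0.3,0],0,0],
    [[-0.9,-0.3,0.4],0,0],
    [[-0.9,-0.3,0.6],0,0],
    [[-0.9,-0.3,0.8],0,0],
  ],
)

```text
clock: 1.95
eef_pos: [453.7, 344.7, 186.0]
tool_rot: [0.115, 0.993, 0.0, 0.0]
force: [0.4, 0.7, -0.5]
finger_gap: -0.003
```

```bash
python3 snap.py 2 wrist scene side; python3 -c "
import cv2
a=cv2.imread('pics/scene_2.png')[80:280,280:480];b=cv2.imread('pics/side_2.png')[80:220,120:280]
cv2.imwrite('pics/z2a.png',cv2.resize(a,None,fx=2.9,fy=2.9,interpolation=2));cv2.imwrite('pics/z2b.png',cv2.resize(b,None,fx=4,fy=4,interpolation=2))"
```

```text
t 1.95 tcp [453.72 344.65 186.01] rot [[-0.9734, 0.2292, 0.0005], [0.2292, 0.9734, 0.0005], [-0.0004, 0.0006, -1.0]] F [ 0.43  0.7  -0.46] gap -0.003 j [ 0.54  0.38 -0.03  1.16  0.    0.77]
```

View pics/wrist_2.png

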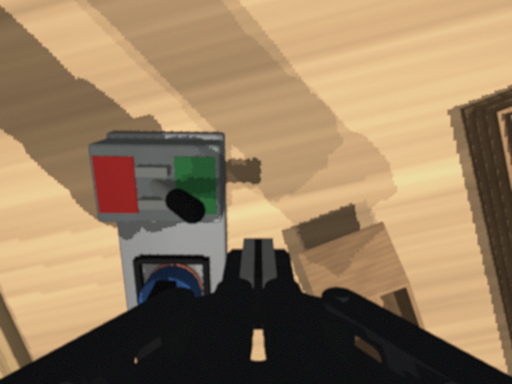

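View pics/z2a.png

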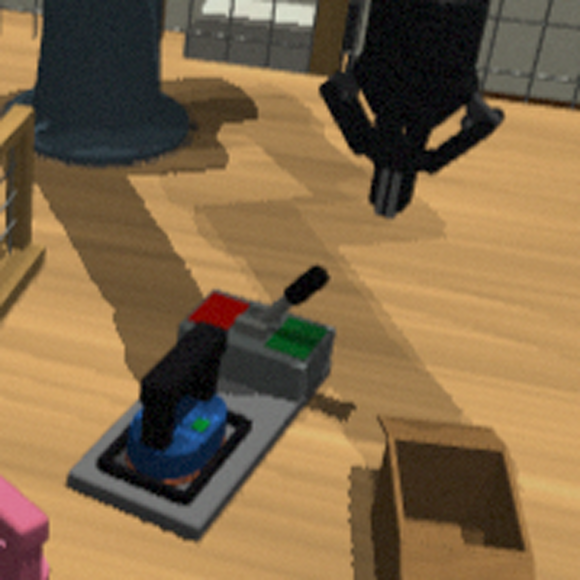

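View pics/z2b.png

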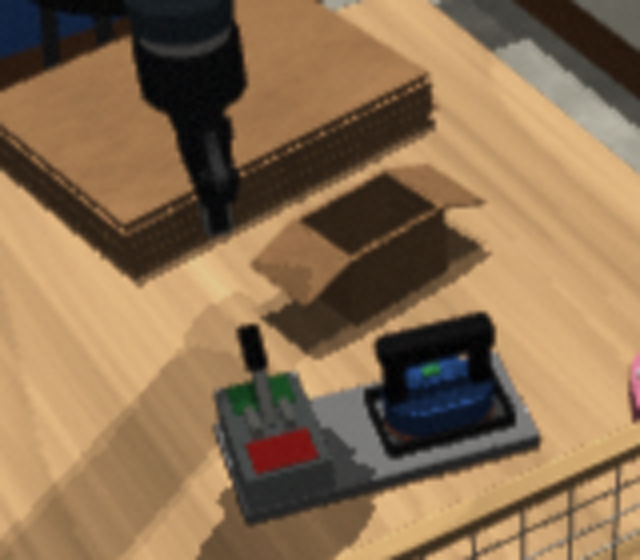

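```bash
python3 -c "
import cv2
a=cv2.imread('pics/wrist_2.png')[120:320,80:260]
cv2.imwrite('pics/z2w.png',cv2.resize(a,None,fx=3,fy=3,interpolation=2))"
```

```text
(no output)
```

View pics/z2w.png

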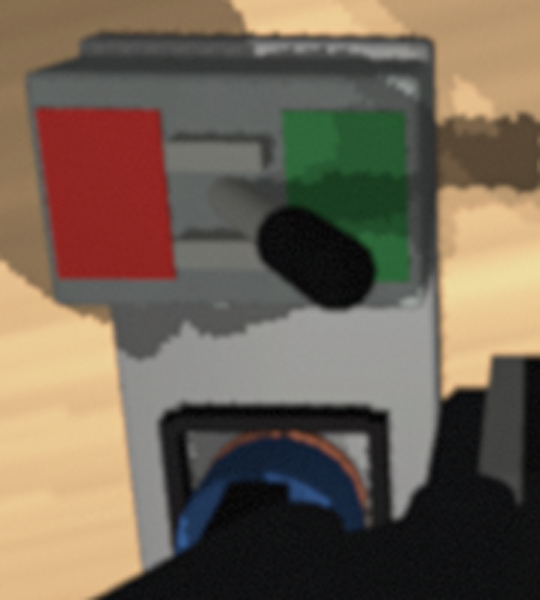

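```bash
cat > fit2.py <<'E'
import io,contextlib,json
from fit import *
print('-----')
p,q=json.load(open('pics/wrist_2.json'));W=wview(p,q)
w=lambda a:un(a,80,120,3)
obs=[(w((28,72)),(-175,-55,52)),(w((417,76)),(-175,55,52)),(w((422,302)),(-105,55,52)),(w((58,300)),(-105,-55,52))]
def f(x,full=False):
    r=[]
    for uv,P in obs:
        c,s=np.cos(x[2]),np.sin(x[2]);X=[x[0]+c*P[0]-s*P[1],x[1]+s*P[0]+c*P[1],P[2]]
        r+=list((proj(X,'wrist',W)[0]-uv))
    return np.array(r)
o=least_squares(f,[571,227,-.232]);print(o.x,np.degrees(o.x[2]));print(f(o.x).reshape(-1,2).T)
x=o.x;c,s=np.cos(x[2]),np.sin(x[2])
for P in [(-140,0,52),(-140,45,118)]:print([x[0]+c*P[0]-s*P[1],x[1]+s*P[0]+c*P[1],P[2]])
print('tip from wrist z=118',atz(w((340,275)),114,'wrist',W))
print('patch corners')
for a in [(38,108),(160,110),(58,278),(174,278),(283,112),(405,114),(410,280)]: print(atz(w(a),52,'wrist',W))
E
python3 fit2.py | sed -n '/-----/,$p'
```

```text
-----
[570.49 226.66  -0.24] -13.73578164013466
[[-2.25  1.66  1.85 -1.22]
 [-1.44 -1.55  2.15  1.74]]
[np.float64(434.49822622615795), np.float64(259.9016949581133), 52]
[np.float64(445.1832440031052), np.float64(303.6147410096792), 118]
tip from wrist z=118 [446.37 300.45 114.  ]
patch corners
[399.02 215.14  52.  ]
[407.3  247.95  52.  ]
[447.64 202.31  52.  ]
[455.38 235.33  52.  ]
[415.65 281.07  52.  ]
[423.95 313.95  52.  ]
[471.74 302.33  52.  ]
```

Request:
send_rows(
  plan=[
    [[0,0,0.6],0,0],
    [[0,0,0.8],0,0],
    [[0,0,0.8],0,0],
    [[0,0,0.8],0,0],
    [[0,0,0.6],0,0],
    [[0,-0.4,0],0,0],
    [[0,-0.4,0],0,0],
  ],
)

```text
clock: 2.98
eef_pos: [448.4, 324.9, 96.9]
tool_rot: [0.115, 0.993, 0.0, 0.0]
force: [-0.3, -0.1, -0.4]
finger_gap: -0.003
```

Request:
send_rows(
  plan=[
    [[0,-0.4,0],0,0],
    [[0,-0.4,0],0,0],
    [[0,-0.4,0],0,0],
    [[0,-0.4,0],0,0],
    [[0,-0.4,0],0,0],
    [[0,-0.4,0],0,0],
    [[0,-0.4,0],0,0],
  ],
)

```text
clock: 3.85
eef_pos: [431.9, 256.3, 96.0]
tool_rot: [0.115, 0.993, -0.0, -0.0]
force: [-0.4, 0.6, -0.5]
finger_gap: 0.001
```

```bash
python3 snap.py 3 wrist scene side; python3 -c "
import cv2
a=cv2.imread('pics/scene_3.png')[130:280,290:440];b=cv2.imread('pics/side_3.png')[120:220,150:280]
cv2.imwrite('pics/z3.png',cv2.hconcat([cv2.resize(a,(400,400),interpolation=2),cv2.resize(b,(400,400),interpolation=2)]))"
```

```text
t 3.85 tcp [431.95 256.28  96.04] rot [[-0.9733, 0.2293, -0.0007], [0.2293, 0.9733, -0.0004], [0.0006, -0.0005, -1.0]] F [-0.38  0.62 -0.49] gap 0.001 j [ 0.41  0.32 -0.37  0.88 -0.    0.64]
```

View pics/z3.png

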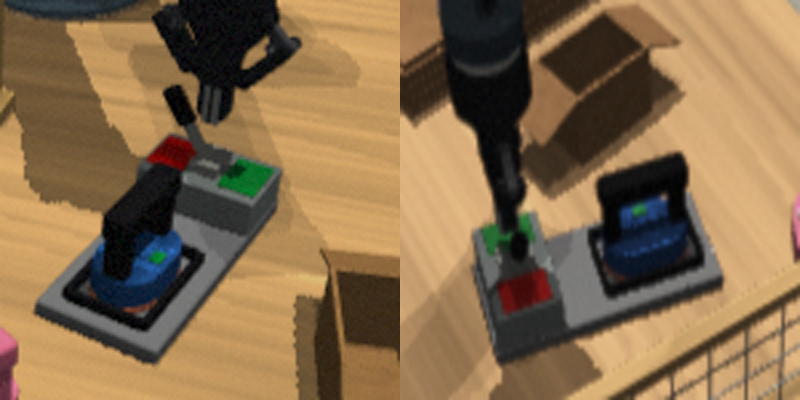

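View pics/wrist_3.png

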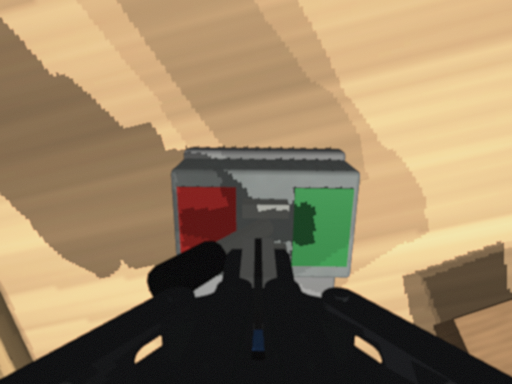

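```bash
python3 -c "
from h import *
for a in [.6,.5,.4,.3]:
  py=-80*np.sin(a);z=52+80*np.cos(a);P=[434.5-.235*-py*-1*-1 if 0 else 434.5+.235*py,259.9+.972*py,z]
  print(a,P,proj(P,'scene'),proj(P,'side'))
"
```

```text
0.6 [np.float64(423.8847215001733), np.float64(215.99340126880202), np.float64(118.02684919277426)] [[353.96 162.25]] [[187.98 180.06]]
0.5 [np.float64(425.486799874241), np.float64(222.61987011813716), np.float64(122.20660495122982)] [[356.82 161.52]] [[187.24 177.58]]
0.4 [np.float64(427.17893516459736), np.float64(229.61882970207932), np.float64(125.68487952023081)] [[359.82 161.09]] [[186.49 175.2 ]]
0.3 [np.float64(428.94422011476684), np.float64(236.9203487300142), np.float64(128.42691913004847)] [[362.95 160.97]] [[185.76 172.93]]
```

Request:
send_rows(
  plan=[
    [[0,0.3,-0.6],0,0],
    [[0,0,-0.9],0,0],
    [[0,0,-1],0,0.5],
    [[-0.5,0,-1],0,1],
    [[-1,0,-1],0,1],
    [[-1,0,-0.7],0,1],
    [[-1,0,0],0,1],
    [[-1,0,0],0,1],
  ],
)

```text
clock: 5.0
eef_pos: [544.8, 238.9, 226.6]
tool_rot: [0.115, 0.993, 0.0, 0.0]
force: [-0.7, 0.0, 0.5]
finger_gap: 1.002
```

Request:
send_rows(
  plan=[
    [[-1,0,0],0,1],
    [[-1,0,0],0,1],
    [[-1,0,0],0,1],
    [[-0.6,0,0],0,1],
    [[0,0,0],0,1],
  ],
)

```text
clock: 5.62
eef_pos: [632.0, 217.9, 225.6]
tool_rot: [0.116, 0.993, 0.0, -0.0]
force: [-0.1, 0.6, -0.6]
finger_gap: 1.002
```

```bash
python3 snap.py 4 wrist scene side
```

```text
t 5.62 tcp [632.04 217.95 225.55] rot [[-0.9732, 0.2299, -0.0003], [0.2299, 0.9732, 0.0002], [0.0003, 0.0001, -1.0]] F [-0.11  0.56 -0.57] gap 1.002 j [0.24 0.59 0.4  1.38 0.   0.47]
```

View pics/wrist_4.png

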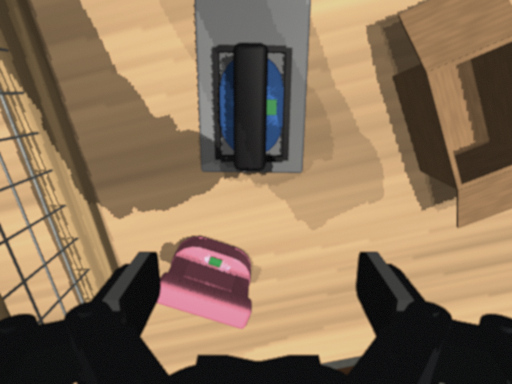

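View pics/side_4.png

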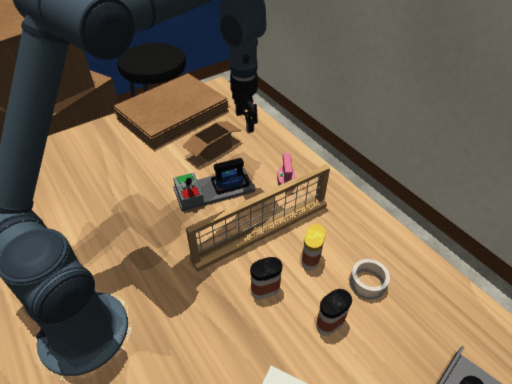

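```bash
python3 -c "
import cv2
a=cv2.imread('pics/wrist_4.png')[30:180,180:320]
a=cv2.convertScaleAbs(a,alpha=1.8)
cv2.imwrite('pics/z4w.png',cv2.resize(a,None,fx=4,fy=4,interpolation=2))
a=cv2.imread('pics/scene_4.png')[150:280,290:420]
cv2.imwrite('pics/z4s.png',cv2.resize(a,None,fx=4,fy=4,interpolation=2))"
```

```text
(no output)
```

View pics/z4w.png

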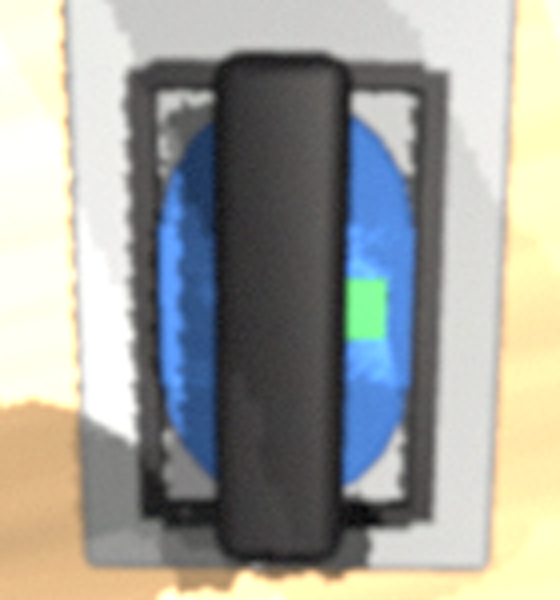

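View pics/z4s.png

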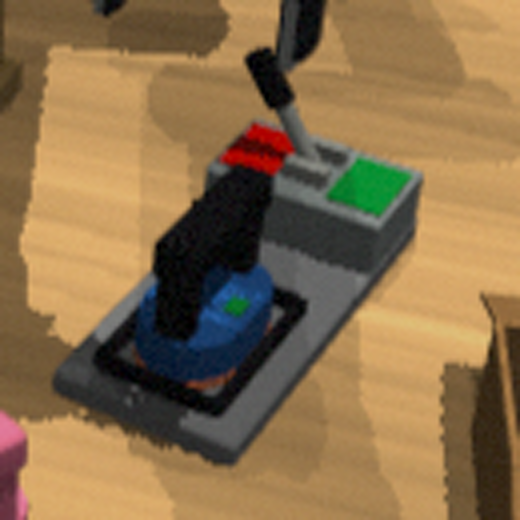

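```bash
cat > m4.py <<'E'
from h import *
import json
p,q=json.load(open('pics/wrist_4.json'));W=wview(p,q)
w=lambda a:((a[0]+.5)/4-.5+180,(a[1]+.5)/4-.5+30)
Rm=R.from_quat(q).as_matrix()
pts=[atz(w(a),106,'wrist',W) for a in [(217,60),(349,60),(348,550),(217,550),(283,53),(283,560)]]
for a in pts: print(a,'tool',Rm.T@(a-p))
e=pts[4]-pts[5];print('len',np.linalg.norm(e),'yaw',np.degrees(np.arctan2(*(pts[5]-pts[4])[1::-1])),'mid',(pts[4]+pts[5])/2,'mid4',sum(pts[:4])/4)
print('mid in tool',Rm.T@((pts[4]+pts[5])/2-p))
print('cradle',[atz(w(a),26,'wrist',W) for a in [(130,70),(448,72),(432,520),(142,518)]])
E
python3 m4.py
```

```text
[523.53 225.05 106.  ] tool [107.21 -18.04 119.59]
[528.98 248.16 106.  ] tool [107.22   5.7  119.59]
[616.73 228.01 106.  ] tool [ 17.18   6.27 119.56]
[610.75 202.58 106.  ] tool [ 17.16 -19.86 119.56]
[525.13 236.88 106.  ] tool [108.37  -6.16 119.59]
[615.75 214.91 106.  ] tool [ 15.12  -6.71 119.56]
len 93.24586814640098 yaw -13.625126466102516 mid [570.44 225.9  106.  ] mid4 [570.   225.95 106.  ]
mid in tool [ 61.75  -6.43 119.57]
cradle [array([510.32, 201.6 ,  26.  ]), array([527.91, 274.32,  26.  ]), array([631.79, 248.82,  26.  ]), array([614.11, 175.99,  26.  ])]
```

Request:
send_rows(
  plan=[
    [[0.8,-0.1,0],0,1],
    [[0.9,-0.16,0],0,1],
    [[0.77,0,0.4],0,1],
    [[0,0,1],0,1],
    [[0,0,1],0,1],
    [[0,0,1],0,1],
    [[0,0,0.6],0,1],
    [[0,0,0],0,1],
  ],
)

```text
clock: 6.78
eef_pos: [568.3, 225.8, 125.4]
tool_rot: [0.115, 0.993, -0.0, -0.001]
force: [-0.0, 0.6, -0.2]
finger_gap: 1.002
```

```bash
python3 snap.py 5 wrist side scene;  python3 -c "
import cv2
a=cv2.imread('pics/scene_5.png')[120:280,290:450];b=cv2.imread('pics/side_5.png')[100:220,150:290]
cv2.imwrite('pics/z5.png',cv2.hconcat([cv2.resize(a,(400,400),interpolation=2),cv2.resize(b,(400,400),interpolation=2)]))"
```

```text
t 6.78 tcp [568.33 225.81 125.44] rot [[-0.9735, 0.2289, -0.0023], [0.2289, 0.9735, -0.0005], [0.0021, -0.001, -1.0]] F [-0.01  0.6  -0.24] gap 1.002 j [ 0.27  0.5  -0.01  1.07  0.    0.51]
```

View pics/wrist_5.png

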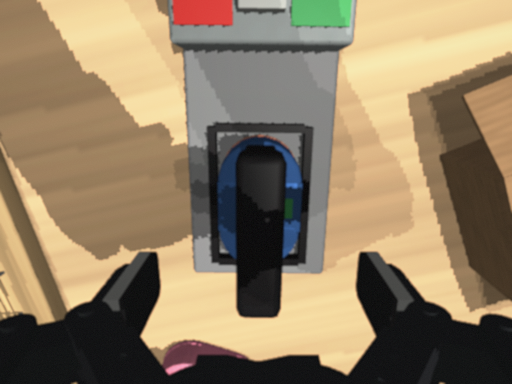

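View pics/z5.png

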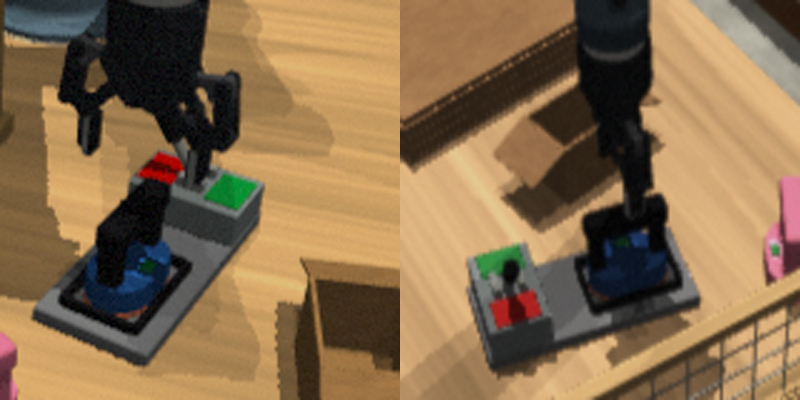

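Request:
send_rows(
  plan=[
    [[-0.08,0,0.5],0,1],
    [[0,0,0.7],0,1],
    [[0,0,0.6],0,1],
    [[0,0,0.4],0,1],
    [[0,0,0],0,1],
  ],
  force=90,
)

```text
clock: 7.55
eef_pos: [570.9, 225.2, 70.3]
tool_rot: [0.115, 0.993, -0.0, -0.001]
force: [0.4, 0.1, -0.3]
finger_gap: 1.0
```

Request:
send_rows(
  plan=[
    [[0,0,0],0,0.6],
    [[0,0,0],0,0.4],
    [[0,0,0],0,0.2],
    [[0,0,0],0,0],
    [[0,0,0],0,0],
    [[0,0,0],0,0],
    [[0,0,0],0,0],
  ],
)

```text
clock: 8.43
eef_pos: [572.2, 225.9, 72.0]
tool_rot: [0.115, 0.993, 0.001, 0.001]
force: [-0.4, 2.5, 4.8]
finger_gap: 0.296
```

```bash
python3 snap.py 6 wrist side scene;  python3 -c "
import cv2
a=cv2.imread('pics/scene_6.png')[120:280,290:450];b=cv2.imread('pics/side_6.png')[100:220,150:290]
cv2.imwrite('pics/z6.png',cv2.hconcat([cv2.resize(a,(400,400),interpolation=2),cv2.resize(b,(400,400),interpolation=2)]))"
```

```text
t 8.43 tcp [572.17 225.85  71.99] rot [[-0.9734, 0.2291, 0.0014], [0.2291, 0.9734, 0.0009], [-0.0011, 0.0012, -1.0]] F [-0.38  2.52  4.81] gap 0.296 j [ 0.27  0.54 -0.08  0.95  0.    0.5 ]
```

View pics/wrist_6.png

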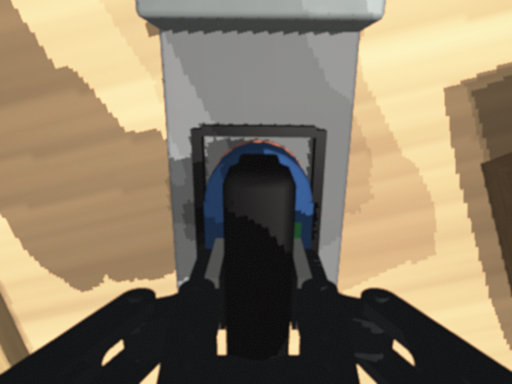

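View pics/z6.png

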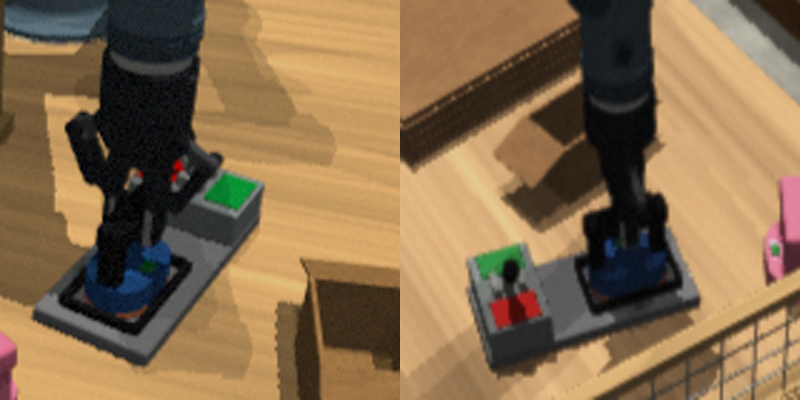

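Request:
send_rows(
  plan=[
    [[0,0,-0.1],0,0],
    [[0,0,-0.3],0,0],
    [[0,0,-0.6],0,0],
    [[0,0,-0.8],0,0],
    [[0,0,-0.8],0,0],
    [[0,0,-0.8],0,0],
    [[0,0,-0.8],0,0],
    [[0,0,-0.8],0,0],
  ],
  force=110,
)

```text
clock: 9.57
eef_pos: [571.3, 225.3, 197.6]
tool_rot: [0.115, 0.993, -0.0, -0.0]
force: [0.8, 0.4, -5.4]
finger_gap: 0.288
```

Request:
send_rows(
  plan=[
    [[0,0,-0.8],0,0],
    [[0,0,-0.8],0,0],
    [[0,0,-0.6],0,0],
    [[0,0,-0.3],0,0],
    [[0,0,0],0,0],
  ],
)

```text
clock: 10.2
eef_pos: [571.8, 225.4, 259.5]
tool_rot: [0.115, 0.993, 0.0, 0.0]
force: [0.0, -0.5, -6.5]
finger_gap: 0.29
```

```bash
python3 snap.py 7 wrist side scene;  python3 -c "
import cv2
a=cv2.imread('pics/scene_7.png')[60:260,250:450];b=cv2.imread('pics/side_7.png')[60:220,150:310]
cv2.imwrite('pics/z7.png',cv2.hconcat([cv2.resize(a,(400,400),interpolation=2),cv2.resize(b,(400,400),interpolation=2)]))"
```

```text
t 10.2 tcp [571.84 225.42 259.46] rot [[-0.9733, 0.2293, 0.001], [0.2293, 0.9733, 0.0003], [-0.0009, 0.0006, -1.0]] F [ 0.02 -0.53 -6.52] gap 0.29 j [0.27 0.46 0.28 1.39 0.   0.5 ]
```

View pics/z7.png

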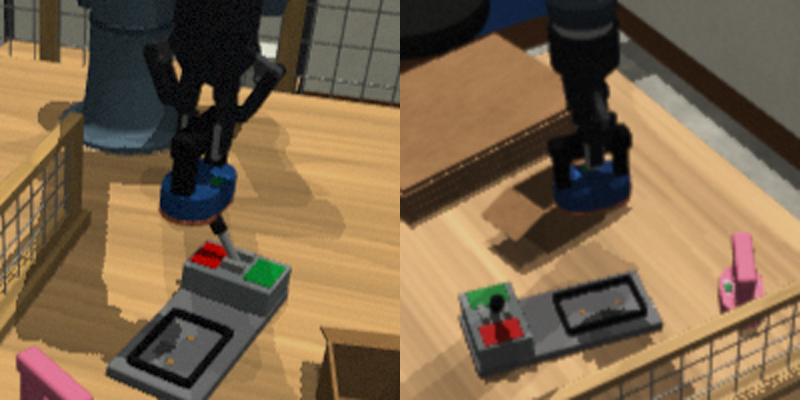

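View pics/wrist_7.png

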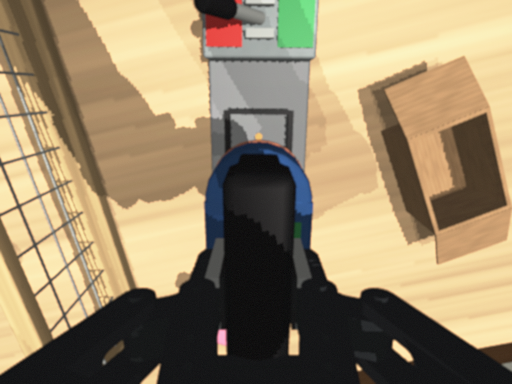

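Request:
send_rows(
  plan=[
    [[0,0,-0.2],-0.5,0],
    [[0,0,-0.2],-1,0],
    [[0,0,0],-1,0],
    [[0,0,0],-1,0],
    [[0,0,0],-1,0],
    [[0,0,0],-1,0],
    [[0,0,0],-1,0],
    [[0,0,0],-1,0],
  ],
)

```text
clock: 11.35
eef_pos: [571.1, 225.3, 267.8]
tool_rot: [-0.211, 0.977, -0.0, -0.001]
force: [0.2, 0.7, -5.5]
finger_gap: 0.292
```

Request:
send_rows(
  plan=[
    [[0,0,0],-1,0],
    [[0,0,0],-1,0],
    [[0.1,-0.2,0],-0.8,0],
    [[0.2,-0.5,0],0,0],
    [[0.3,-0.7,0],0,0],
    [[0.3,-0.8,0],0,0],
    [[0.3,-0.8,0],0,0],
    [[0.3,-0.8,0],0,0],
  ],
)

```text
clock: 12.35
eef_pos: [601.1, 125.6, 268.9]
tool_rot: [-0.327, 0.945, -0.0, 0.0]
force: [0.3, -0.2, -5.9]
finger_gap: 0.291
```

```bash
python3 snap.py 8 wrist
```

```text
t 12.35 tcp [601.12 125.63 268.86] rot [[-0.7859, -0.6183, 0.0002], [-0.6183, 0.7859, -0.0], [-0.0001, -0.0001, -1.0]] F [ 0.3  -0.16 -5.91] gap 0.291 j [ 0.1   0.46  0.3   1.41 -0.   -0.56]
```

View pics/wrist_8.png

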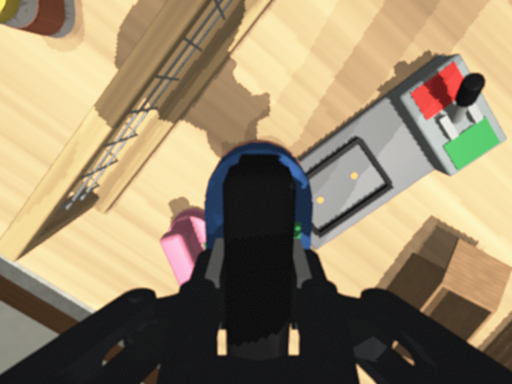

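Request:
send_rows(
  plan=[
    [[0.3,-0.8,0],0,0],
    [[0.35,-0.8,0],0,0],
    [[0.35,-0.8,0],0,0],
    [[0.35,-0.8,0],0,0],
    [[0.35,-0.8,0],0,0],
    [[0.35,-0.8,0],0,0],
    [[0.35,-0.8,0],0,0],
    [[0.35,-0.8,0],0,0],
  ],
)

```text
clock: 13.4
eef_pos: [646.0, -42.1, 268.8]
tool_rot: [-0.328, 0.945, 0.0, 0.0]
force: [0.1, -1.2, -6.5]
finger_gap: 0.286
```

Request:
send_rows(
  plan=[
    [[0.35,-0.8,0],0,0],
    [[0.3,-0.8,0],0,0],
    [[0.2,-0.6,0],0,0],
    [[0.1,-0.3,0],0,0],
    [[0,0,0],0,0],
  ],
)

```text
clock: 14.02
eef_pos: [665.9, -104.8, 268.6]
tool_rot: [-0.327, 0.945, 0.0, 0.0]
force: [-0.4, 0.8, -5.2]
finger_gap: 0.286
```

```bash
python3 snap.py 9 wrist side scene
```

```text
t 14.03 tcp [ 665.85 -104.77  268.57] rot [[-0.7856, -0.6187, -0.0001], [-0.6187, 0.7856, 0.0004], [-0.0002, 0.0004, -1.0]] F [-0.39  0.84 -5.18] gap 0.286 j [-0.25  0.61  0.54  1.51  0.   -0.92]
```

View pics/wrist_9.png

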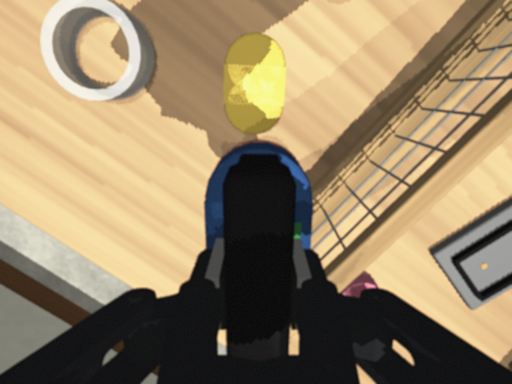

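View pics/side_9.png

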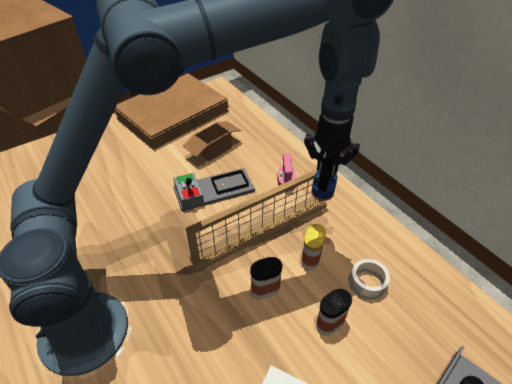

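View pics/scene_9.png

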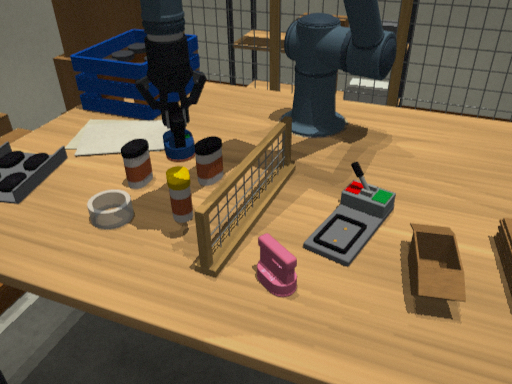

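```bash
cat > m9.py <<'E'
import sys,json
from lid import *
tag=sys.argv[1]
p,q=json.load(open(f'pics/wrist_{tag}.json'));Wv=wview(p,q);Rm=R.from_quat(q).as_matrix();p=np.array(p)
im=cv2.imread(f'pics/wrist_{tag}.png');hsv=cv2.cvtColor(im,cv2.COLOR_BGR2HSV)
m=cv2.inRange(hsv,(24,150,60),(36,255,255));m=cv2.morphologyEx(m,cv2.MORPH_CLOSE,np.ones((5,5)))
n,l,st,ce=cv2.connectedComponentsWithStats(m);i=1+np.argmax(st[1:,4]);M={'wrist':l==i};print(ce[i],st[i])
g=atz(ce[i],108,'wrist',Wv);a=.66
o=minimize(cost,[g[0],g[1],a],args=(M,{'wrist':Wv}),method='Nelder-Mead',options=dict(initial_simplex=[[g[0],g[1],a],[g[0]+4,g[1],a],[g[0],g[1]+4,a],[g[0],g[1],a+.1]]))
print('lid',o.x[:2],np.degrees(o.x[2]),'cost',o.fun)
L=np.r_[o.x[:2],110];t=Rm.T@(L-p);print('lid_top in tool',t,'tool x yaw-180',np.degrees(np.arctan2(-Rm[1,0],-Rm[0,0])))
out=im.copy();cv2.polylines(out,[np.round(render(o.x,'wrist',Wv)).astype(int)],True,(0,0,255),1)
# sealer outline: underside and shell top assumed at tool (dx,dy)
for zz,c in ((float(sys.argv[2]),(0,255,0)),(float(sys.argv[2])-30,(255,0,255))):
    S2=stad(94,58);P=np.c_[S2,np.full(len(S2),zz)]@Rm.T+p
    uv=proj(P,'wrist',Wv);cv2.polylines(out,[np.round(uv).astype(int)],True,c,1)
    print(zz,'top of outline',uv[uv[:,1].argmin()],'cols',uv[:,0].min(),uv[:,0].max())
cv2.imwrite(f'pics/m_{tag}.png',cv2.resize(out[0:300,130:390],None,fx=2,fy=2,interpolation=cv2.INTER_NEAREST))
E
python3 m9.py 9 56
```

```text
[246.4  79.5] [ 225   35   54   98 1847]
lid [ 607.52 -156.76] 36.582339907870384 cost 1.9487513535462913
lid_top in tool [ 78.02  -4.82 158.55] tool x yaw-180 38.223993318951294
56.0 top of outline [257.03 141.23] cols 211.8550953030543 306.0296964411402
26.0 top of outline [256.83 149.81] cols 204.36900470192327 313.7567149898561
```

View pics/m_9.png

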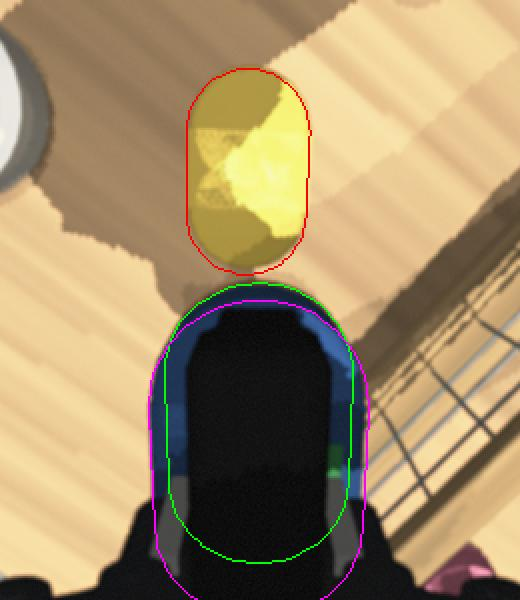

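```bash
python3 - <<'E'
import cv2
im=cv2.imread('pics/wrist_9.png');h=cv2.cvtColor(im,cv2.COLOR_BGR2HSV)
for p in [(240,50),(240,80),(235,75),(262,80),(275,75),(270,110),(250,125),(284,90),(320,60),(200,60),(330,100)]: print(p,h[p[1],p[0]],im[p[1],p[0]])
E
sed -i 's/(24,150,60),(36,255,255)/(24,110,60),(36,255,255)/' m9.py; python3 m9.py 9 56
```

```text
(240, 50) [ 23 155 176] [ 69 152 176]
(240, 80) [ 27 146 234] [100 219 234]
(235, 75) [ 24 152 223] [ 90 197 223]
(262, 80) [ 30 100 249] [151 249 248]
(275, 75) [ 30 116 248] [135 247 248]
(270, 110) [ 29 126 248] [125 245 248]
(250, 125) [ 23 158 166] [ 63 143 166]
(284, 90) [ 27 111 244] [138 232 244]
(320, 60) [ 22  81 247] [169 225 247]
(200, 60) [ 17 101 151] [ 91 124 151]
(330, 100) [ 19  93 237] [151 206 237]
[256.75  80.55] [ 225   35   61   98 3638]
lid [ 606.87 -155.87] 35.619640688022805 cost 0.4974659840571743
lid_top in tool [ 77.98  -3.72 158.56] tool x yaw-180 38.223993318951294
56.0 top of outline [257.03 141.23] cols 211.8550953030543 306.0296964411402
26.0 top of outline [256.83 149.81] cols 204.36900470192327 313.7567149898561
```

View pics/m_9.png

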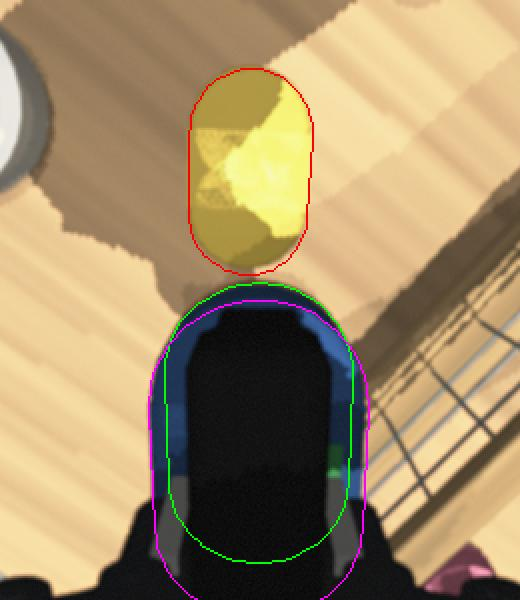

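```bash
sed -i 's/^m=cv2.inRange.*$/m=cv2.inRange(hsv,(26,85,60),(36,255,255))|cv2.inRange(hsv,(21,135,60),(36,255,255));m=cv2.morphologyEx(cv2.morphologyEx(m,cv2.MORPH_OPEN,np.ones((3,3))),cv2.MORPH_CLOSE,np.ones((5,5)))/' m9.py; python3 m9.py 9 56; python3 - <<'E'
import re
exec(open('m9.py').read().split('g=atz')[0].replace('sys.argv[1]',"'9'"))
im2=im.copy();im2[M['wrist']]=(255,0,0)
cv2.imwrite('pics/mask9.png',cv2.resize(im2[20:150,190:320],None,fx=4,fy=4,interpolation=0))
E
```

```text
[253.88  82.83] [ 224   33   62  101 5239]
lid [ 606.17 -156.97] 36.180810225204674 cost 0.04695552586371445
lid_top in tool [ 79.21  -4.15 158.55] tool x yaw-180 38.223993318951294
56.0 top of outline [257.03 141.23] cols 211.8550953030543 306.0296964411402
26.0 top of outline [256.83 149.81] cols 204.36900470192327 313.7567149898561
[253.88  82.83] [ 224   33   62  101 5239]
```

View pics/mask9.png

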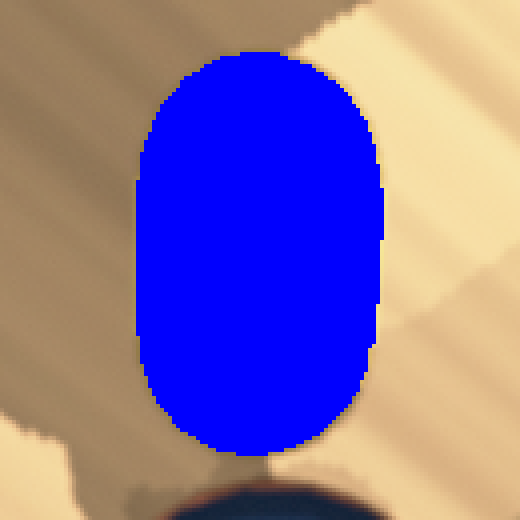

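View pics/m_9.png

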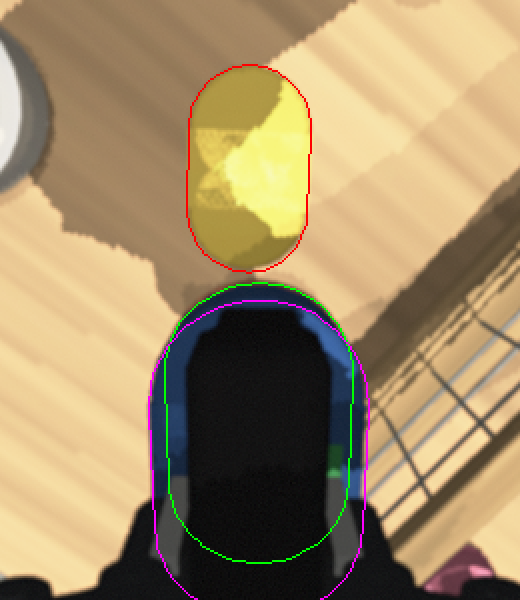

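```bash
python3 - <<'E'
import cv2
im=cv2.imread('pics/wrist_9.png')
cv2.imwrite('pics/z9s.png',cv2.resize(cv2.convertScaleAbs(im[130:250,190:330],alpha=2),None,fx=5,fy=5,interpolation=2))
E
cat > m9b.py <<'E'
from lid import *
M={}
for cam in ('scene','side'):
    im=cv2.imread(f'pics/{cam}_9.png');hsv=cv2.cvtColor(im,cv2.COLOR_BGR2HSV)
    m=cv2.inRange(hsv,(22,150,60),(36,255,255))
    uv=proj([606,-157,105],cam)[0].astype(int)
    n,l,st,ce=cv2.connectedComponentsWithStats(m);i=l[uv[1]-3:uv[1]+4,uv[0]-3:uv[0]+4].max();M[cam]=l==i;print(cam,st[i],uv)
for MM in (M,{'scene':M['scene']},{'side':M['side']}):
    g=[606,-157,.63]
    o=minimize(cost,g,args=(MM,),method='Nelder-Mead',options=dict(initial_simplex=[g,[612,-157,.63],[606,-150,.63],[606,-157,.8]]))
    print(list(MM),o.x,np.degrees(o.x[2]),o.fun)
E
python3 m9b.py
```

```text
scene [166 166  24  24 489] [177 176]
side [304 225  22  26 430] [315 236]
['scene', 'side'] [ 605.2  -155.77    0.65] 37.051071993530435 0.27969403921149
['scene'] [ 604.65 -156.68    0.63] 35.87909544904636 0.09403757668711657
['side'] [ 605.87 -154.31    0.65] 37.47710648079173 0.171875
```

View pics/z9s.png

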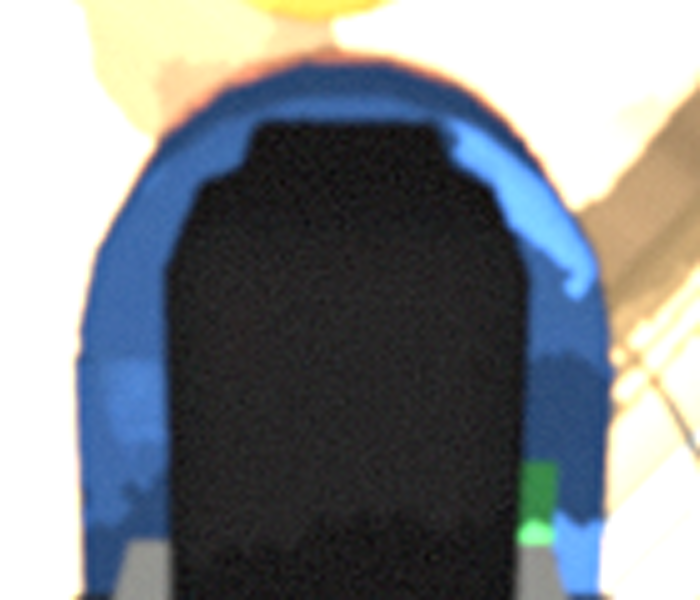

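```bash
python3 - <<'E'
from h import *
I=np.linalg.inv(Ttc)
for P in [(48,0,-34),(48,0,-10),(45,0,-34),(0,13,-34),(0,-13,-34),(47,0,56),(45,0,56),(47,0,26),(0,29,56),(0,29,26),(0,-29,26),(20,29,26),(20,-29,26)]:
    uv=proj(P,'wrist',I)[0];print(P,uv,(uv-[190,130])*5)
E
```

```text
(48, 0, -34) [259.62 177.15] [348.11 235.76]
(48, 0, -10) [259.38 162.42] [346.91 162.08]
(45, 0, -34) [259.6  185.81] [348.01 279.03]
(0, 13, -34) [293.98 301.26] [519.9  856.32]
(0, -13, -34) [224.71 301.18] [173.55 855.89]
(47, 0, 56) [259.01 141.19] [345.05  55.94]
(45, 0, 56) [259.   144.57] [345.02  72.84]
(47, 0, 26) [259.14 149.76] [345.72  98.82]
(0, 29, 56) [304.81 215.76] [574.06 428.79]
(0, 29, 26) [312.1  235.36] [610.49 526.78]
(0, -29, 26) [205.9  235.24] [ 79.5  526.22]
(20, 29, 26) [313.9  200.57] [619.52 352.83]
(20, -29, 26) [204.22 200.46] [ 71.1  352.31]
```

Request:
send_rows(
  plan=[
    [[0.3,0,0],0,0],
    [[0.6,-0.05,0],0.2,0],
    [[0.7,-0.05,0],0.18,0],
    [[0.7,-0.05,0],0,0],
    [[0.5,0,0],0,0],
    [[0.34,0,0],0,0],
    [[0,0,0],0,0],
  ],
)

```text
clock: 15.05
eef_pos: [605.0, -155.0, 269.0]
tool_rot: [-0.312, 0.95, 0.0, 0.0]
force: [0.1, -0.0, -6.2]
finger_gap: 0.287
```

Request:
send_rows(
  plan=[
    [[0,0,0.3],0,0],
    [[0,0,0.6],0,0],
    [[0,0,0.7],0,0],
    [[0,0,0.7],0,0],
    [[0,0,0.5],0,0],
    [[0,0,0.3],0,0],
    [[0,0,0.1],0,0],
    [[0,0,0],0,0],
  ],
)

```text
clock: 16.05
eef_pos: [605.6, -154.9, 189.2]
tool_rot: [-0.312, 0.95, -0.0, 0.0]
force: [0.3, 0.2, -6.0]
finger_gap: 0.288
```

```bash
python3 snap.py 10 wrist side scene;  python3 -c "
import cv2
a=cv2.imread('pics/scene_10.png')[110:250,110:250];b=cv2.imread('pics/side_10.png')[160:300,240:380]
cv2.imwrite('pics/z10.png',cv2.hconcat([cv2.resize(a,(400,400),interpolation=2),cv2.resize(b,(400,400),interpolation=2)]))"
```

```text
t 16.05 tcp [ 605.6  -154.87  189.16] rot [[-0.8055, -0.5926, 0.0007], [-0.5926, 0.8055, -0.0001], [-0.0005, -0.0005, -1.0]] F [ 0.3   0.15 -5.99] gap 0.288 j [-0.35  0.49  0.15  1.23  0.   -0.99]
```

View pics/z10.png

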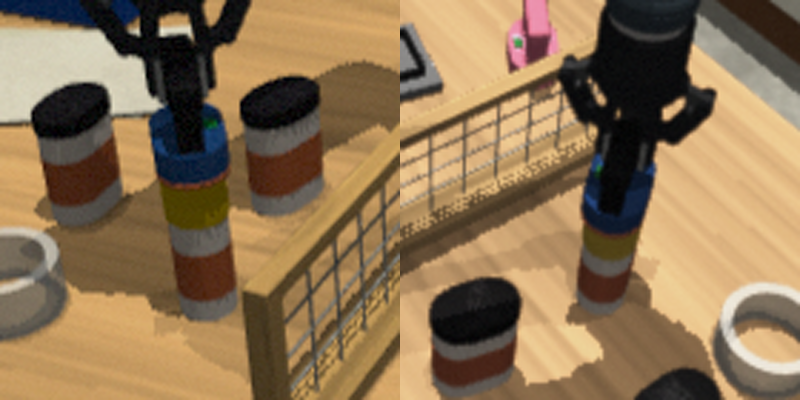

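View pics/wrist_10.png

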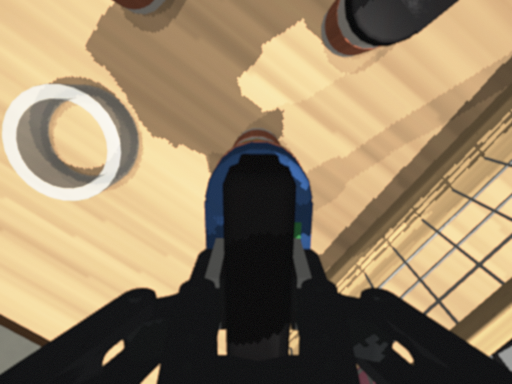

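Request:
send_rows(
  plan=[
    [[0,-0.06,0.15],0,0],
    [[0,0,0.2],0,0],
    [[0,0,0.13],0,0],
    [[0,0,0],0,0],
    [[0,0,0],0,0],
  ],
)

```text
clock: 16.82
eef_pos: [606.2, -156.0, 176.8]
tool_rot: [-0.312, 0.95, 0.0, 0.0]
force: [-0.2, 0.4, -5.9]
finger_gap: 0.287
```

```bash
python3 snap.py 11 wrist side scene; cat > m11.py <<'E'
import sys,json
from lid import *
tag=sys.argv[1]
p,q=json.load(open(f'pics/wrist_{tag}.json'));Rm=R.from_quat(q).as_matrix();p=np.array(p)
lid=[605.8,-156.6,np.radians(36.4)];out=[]
for cam,(x0,y0) in (('scene',(140,120)),('side',(275,190))):
    im=cv2.imread(f'pics/{cam}_{tag}.png');s=6
    big=cv2.resize(im[y0:y0+66,x0:x0+66],None,fx=s,fy=s,interpolation=2)
    ov=big.copy()
    def draw(P,c): cv2.polylines(ov,[np.round((proj(P,cam)-[x0,y0]+.5)*s-.5).astype(int)],True,c,1)
    c,sn=np.cos(lid[2]),np.sin(lid[2]);xy=S@np.array([[c,sn],[-sn,c]])+lid[:2]
    draw(np.c_[xy,np.full(len(xy),110)],(0,0,255));draw(np.c_[xy,np.full(len(xy),92)],(0,0,255))
    for zz in (56,26):
        S2=stad(94,58)+[0.7,0];draw(np.c_[S2,np.full(len(S2),zz)]@Rm.T+p,(0,255,0))
    out+=[cv2.vconcat([big[:, :],]),ov]
cv2.imwrite(f'pics/m11_{tag}.png',cv2.resize(cv2.vconcat([cv2.hconcat(out[:2]),cv2.hconcat(out[2:])]),(600,600),interpolation=cv2.INTER_AREA))
cv2.imwrite(f'pics/m11a_{tag}.png',cv2.hconcat(out[:2]));cv2.imwrite(f'pics/m11b_{tag}.png',cv2.hconcat(out[2:]))
E
python3 m11.py 11
```

```text
t 16.82 tcp [ 606.23 -155.98  176.82] rot [[-0.8054, -0.5927, 0.0001], [-0.5927, 0.8054, 0.0001], [-0.0001, 0.0001, -1.0]] F [-0.18  0.44 -5.94] gap 0.287 j [-0.35  0.5   0.13  1.2   0.   -0.99]
```

View pics/m11a_11.png

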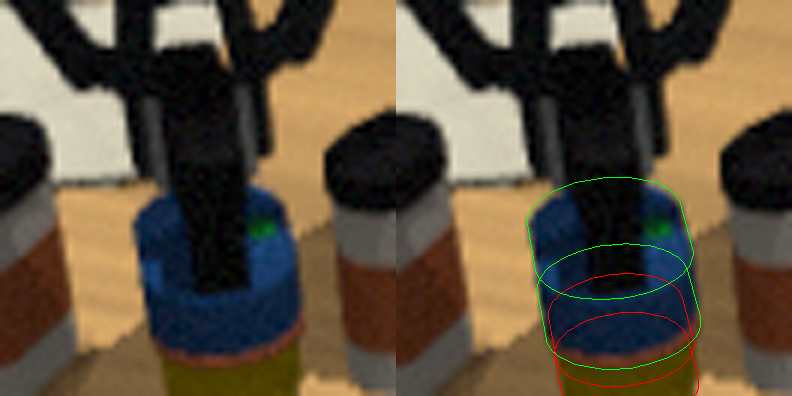

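View pics/m11b_11.png

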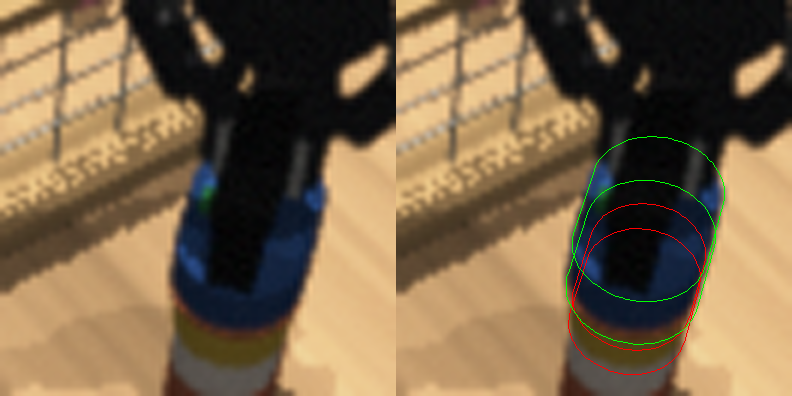

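```bash
python3 - <<'E'
from lid import *
import json
p,q=json.load(open('pics/wrist_11.json'));Rm=R.from_quat(q).as_matrix();p=np.array(p)
lid=[605.8,-156.6,np.radians(36.4)];out=[]
c,sn=np.cos(lid[2]),np.sin(lid[2]);xy=S@np.array([[c,sn],[-sn,c]])+lid[:2]
for cam in('scene','side'):
    im=cv2.imread(f'pics/{cam}_11.png')
    U=proj(np.c_[stad(94,58)+[.7,0],np.full(80,56)]@Rm.T+p,cam);Lb=proj(np.c_[xy,np.full(80,92)],cam)
    C=[2*605.8,0];xc=int(round(Lb[:,0].mean()))
    for u in (xc-4,xc,xc+4):
        f=lambda A:max(np.interp(u,*zip(*sorted((a[0],a[1]) for a in A[np.argsort(A[:,0])] if a[1]>A[:,1].mean()))),0)
        print(cam,u,'pred underside',f(U),'lid bottom',f(Lb))
        y0=int(f(U))-8
        for y in range(y0,y0+22): print(y,im[y,u],end=' ')
        print()
    mm_per_px=1/np.linalg.norm(proj([605,-156,111],cam)-proj([605,-156,110],cam));print('mm/px vertical',mm_per_px)
E
```

```text
scene 174 pred underside 181.00069657656178 lid bottom 190.4522920147482
173 [57 31 13] 174 [55 34 19] 175 [56 32 19] 176 [49 27  4] 177 [51 31  6] 178 [54 30 20] 179 [48 49 86] 180 [ 30  55 106] 181 [10 49 75] 182 [ 0 59 73] 183 [ 0 60 76] 184 [ 0 63 76] 185 [ 0 64 76] 186 [ 0 64 77] 187 [ 0 63 78] 188 [ 0 64 77] 189 [ 0 65 81] 190 [51 74 82] 191 [75 82 87] 192 [71 79 84] 193 [75 79 82] 194 [76 83 87] 
scene 178 pred underside 180.87653193363468 lid bottom 190.5982294060617
172 [59 34 18] 173 [56 30 10] 174 [59 33 17] 175 [58 34 20] 176 [56 27  7] 177 [56 32 15] 178 [50 30 19] 179 [36 45 72] 180 [29 53 99] 181 [17 53 80] 182 [ 0 62 78] 183 [ 0 66 76] 184 [ 0 63 77] 185 [ 0 67 79] 186 [ 0 65 77] 187 [ 0 61 75] 188 [ 0 61 78] 189 [ 0 65 78] 190 [50 75 83] 191 [75 80 85] 192 [72 80 81] 193 [73 81 83] 
scene 182 pred underside 180.10028450659036 lid bottom 189.9754293311775
172 [58 31 10] 173 [58 29 16] 174 [58 34 15] 175 [56 32 11] 176 [61 37 17] 177 [55 35 27] 178 [45 47 82] 179 [ 28  55 105] 180 [15 56 82] 181 [ 0 59 72] 182 [ 0 63 78] 183 [ 6 66 81] 184 [ 0 67 79] 185 [ 0 64 78] 186
[... 694 characters left out ...]
5 27 17] 243 [42 25 16] 244 [39 27 29] 245 [31 40 66] 246 [21 46 72] 247 [23 65 80] 248 [23 65 79] 249 [22 64 78] 250 [29 67 80] 251 [55 76 84] 252 [78 84 89] 253 [79 84 89] 254 [80 85 91] 255 [77 83 90] 256 [59 67 82] 257 [28 39 70] 258 [24 36 70] 259 [22 33 69] 
side 318 pred underside 246.52852588122084 lid bottom 251.1825643343015
238 [58 32 18] 239 [54 31 17] 240 [43 23 12] 241 [44 25 15] 242 [44 25 14] 243 [43 26 18] 244 [41 32 42] 245 [34 50 86] 246 [24 55 78] 247 [20 62 78] 248 [22 64 78] 249 [30 67 80] 250 [53 75 85] 251 [74 82 86] 252 [79 84 90] 253 [77 83 88] 254 [72 79 91] 255 [37 48 82] 256 [25 37 69] 257 [22 34 67] 258 [23 35 67] 259 [23 36 67] 
mm/px vertical 4.262747707881346
```

```bash
python3 snap.py 12 side scene; python3 - <<'E'
import cv2
a=cv2.imread('pics/scene_0.png' if 0 else 'pics/scene0.png');b=cv2.imread('pics/scene_12.png')
cv2.imwrite('pics/f12.png',b)
E
```

```text
t 16.98 tcp [ 606.38 -156.04  177.01] rot [[-0.8054, -0.5927, 0.0005], [-0.5927, 0.8054, -0.0], [-0.0004, -0.0003, -1.0]] F [ 0.44 -0.05 -5.69] gap 0.284 j [-0.35  0.5   0.13  1.2   0.   -0.99]
```

View pics/f12.png

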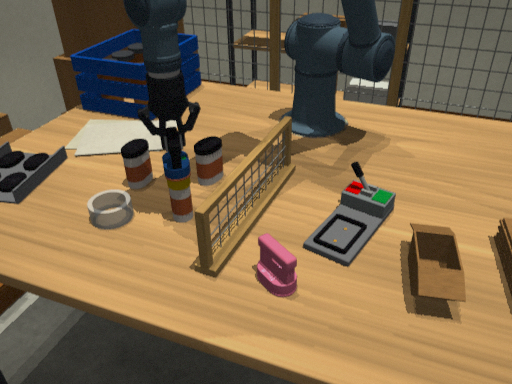

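The scene view shows the handle on the red side (358,167) and the sealer over the yellow lid (177,170). The other items stand where they did at the start. I'm handing it in.

```bash
python3 -c "
from plant import env
print(env.hand_in())"
```

```text
the job is handed in; nothing more can be done
None
```

I threw the dock handle to the red side, then lifted the blue sealing head by its grip bar. I carried it over the mesh partition and handed the job in with it still gripped above the yellow lid, at about 17 s on the clock.

**Handle:** the cameras showed it resting on the red side after the throw, after the lift and just before hand-in.

**Partition:** the sealer's underside passed about 50 mm above the partition's top. The force readings showed nothing but the sealer's weight, about 6 N.

**Position over the lid:**
- **Centring:** my calculated offset is under 1 mm, but the calibration is only good to about 2 mm.
- **Turn:** the tool is at 36.3°, and the lid measured between about 36° and 37.5°.
- **Level:** the tool is within 0.1° of straight down. I only checked by eye that the sealer hangs level in the grip.

**Gap above the lid, where the checks disagreed:** arm position gives about 11 mm. The scene view suggests about 9.5 mm and the side view about 8 mm. All are near a centimetre, so I left it.

**Other objects:** there was no sign of contact with the yellow canister. By eye, the other canisters, the tape roll, the carton and the pink look-alike have not moved in the last scene picture.

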